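Change the desk display from hip to knee

ROBOT

A 7-joint arm with a two-finger parallel gripper is mounted at the origin on the work surface. World frame = base frame: x ahead of the robot, y to its left, z up, the work surface at z = 0. Lengths are in m, angles in degrees, forces in N, time in s.
With the tool pointing down it reaches from about 0.35 to 0.9 m from the base axis. Payload 7.2 kg.
Tool frame: the origin (TCP) lies midway between the tips of the shut fingers; the grasp point (between the pads) lies 19 mm behind it; z points along the fingers, x is the direction in which the jaws open and shut, and the axes are right-handed (so a half turn about z gives the same grasp; the last joint's range is limited). The gripper opens to 88 mm and grips with 3 to 60 N. Pads are 20 mm wide; open, the fingers measure 115 mm over their backs; the gripper's body (75 mm by 178 mm) begins 61 mm behind the grasp point.
Start: joints at [69.603, 23.554, -0.728, 91.456, 0.321, 64.991, -4.71], TCP at [0.177, -0.599, 0.223] pointing down, gripper open.
Joint ranges: [-169.25, 169.25], [-16.82, 113.86], [-84.01, 82.57], [7.8, 145.47], [-59.2, 239.2], [7.22, 106.19], [-163.78, 163.78]. Speed limits (degrees/s): [136.94, 136.94, 172.46, 172.46, 180, 180, 180].

INTERFACE

Orientations are given as [roll, pitch, yaw] about the fixed x, y, z axes, in that order (R = Rz(yaw) Ry(pitch) Rx(roll)).
In Python, from station import * gives the robot as it stands.
- The arm moves only by the tool jog_arm, never from a script. Its argument "series" is a list of rows, each a list of 7 numbers: the closure, from 0 (fully open) to 1 (shut), then the shift along the tool's x, y, z in cm, then the turn, a rotation vector about the tool's x, y, z in degrees. A call has 1 to 10 rows; each row is the pose to reach, as a shift and turn from the pose commanded when the call began, along the tool's axes at that moment; what a row does not reach only later rows make up. A row lasts 1/8 s, in which the tool goes at most 62.5 mm and 10.7 degrees, less where a joint would pass 70% of its speed; a pose out of reach is approached as far as the arm can. A call with a gripper value outside its range is refused whole. The fingers move at their own pace and stop on an object; "squeeze" is the grip in N (left out, the last holds). Time passes only in rows, so rows that repeat a pose let the fingers close. It gives the time, the measured TCP pose, the force and the opening at its end, in the units of the state.
- state(): the state, without advancing time (a new reading comes with each control period).
- camera(name): name is "scene" or "top" or "wrist"; returns (picture, depth): 400x640x3 uint8, red, green, blue; 400x640 float32, m along the optical axis (not along the pixel's ray), 0 where there is no reading.
- calibration(name): a dict with "fov_y" (degrees; the focal length in pixels is half the picture's height over the tangent of half this angle, whatever the lens; pixels are square), "cx", "cy" (the principal point, pixels), "R" (3x3) and "t" (3): a world point X has camera coordinates R X + t. Camera axes: x right, y down, z forward; pixel columns grow to the right and rows downward; lengths in m; the calibration is good to about 2 mm. A picture is of the moment at which its call begins: read the wrist's pose just before it. calibration takes no time and is no camera call; for the wrist camera it gives the pose at the moment of the call.
- close_job(): hands the job in, once; it reports no verdict.
Trained networks look in the newest picture that a camera, given by its name, has taken for a name from the list of things; names that differ only in an ending like _2 or _b are one class to them, and where a whole thing is asked for, a point or a joint stands for the part that bears it (a point fixed in the world has none). Each returns a list of dicts, best first, with "confidence" (0 to 1); they miss things now and then, are a little off and sometimes report something else, mostly with a low value. They report only what shows in the picture. A call takes as long as a camera call. They do not tell look-alikes from the thing itself.
- boxes_of(camera, target): "uv" ([column, row] in pixels, amid what is visible of it).
- masks_of(camera, target): "mask" (400x640 bool, what is visible of it) and "uv" ([column, row] in pixels, amid what is visible of it).
- place_of(camera, target): "uv" ([column, row] in pixels: a listed point, or the origin of a listed thing).
The state is a dict: "time": time; "joint_positions": joint angles; "qvel": joint speeds; "joint_torque": joint torques, N m; "tcp_pos": TCP position; "tool_rot": TCP orientation; "ft_force": force on the tool from outside, world axes, zero at the start; "torque": the same for the moment, N m; "gripper_width": finger opening in m.
Only numpy, scipy, OpenCV 4.12 (cv2) and the standard library are available. Lean on these libraries where they do the work, as an engineer would, in place of code of your own. Each camera call takes 0.05 s, during which the arm holds its last target.

TASK

Change the display on the round white stand from the hip to the knee: lay the hip stem flat in the free bed of the sample tray, then stand the lower half of the knee model upright in the middle of the stand with its front facing the visitors' chairs (straight across the desk from the robot), and then stand the upper half squarely centred on the plateau of the lower half, kneecap to the same front. Set each part down rather than dropping it, and leave everything else on the desk where it is.

Things in the scene. Friction and masses are not known exactly. Their poses are not given: they have to be found in the camera images.
- stand_top (a point): centre of the flat top face of the fixed round white display stand with a steel edge band, 200 mm across and 18 mm high. Its x axis points straight across the desk, away from the robot, to the visitors' chairs; z up.
- tray_bed (a point): open aluminium sample tray, fixed, 130 (x) x 250 (y) x 32 mm high outside, walls 5 mm. This point is the middle of its free bed, on the grey lining 7 mm above the desk; the free bed is 120 mm along x and 185 mm along y, centred here. The tray's +y end holds a dark foam block with two grey domes, up to 49 mm high.
- stem_center (a point): hip stem sample lying flat (starts on the stand): middle of its grey ridged shaft, 8 mm above the face it lies on and near the balance point. The shaft there is a bar 44 mm long (x), 18 wide (y, parallel sides), 16 thick (z). Steel tip ends at x = -66 mm; black ball, 32 mm across, centred at x = +56, y = +34 mm. Whole sample 138 mm long, y from -9 to +50 mm. 0.22 kg.
- lower_center (a point): lower half of the knee model, loose, 96 mm high: white base plate 100 (x) x 120 (y) x 18 mm, shin bone on its middle, and on top a plateau 50 mm (x) by 76 mm (y). This point is on its middle axis, 48 mm above its underside. +x is its front (short orange tendon on the shin); the thin side bone is at +y. About 0.45 kg.
- lower_top (a point): centre of the flat pale top of the lower half's plateau, 96 mm above its underside. Under a 4 mm pale layer the plateau has flat parallel front and back faces, 26 mm wide and 50 mm apart, from 4 to 18 mm below this point: room to grip it front to back.
- lower_front (a point): middle of the front edge of the lower half's white base plate, 50 mm ahead (+x) of its middle axis, 9 mm up
- upper_center (a point): upper half of the knee model, loose, 125 mm high, on two flat blue pads (together 40 mm in x, 66 in y): knuckles up to 61 mm high, then a round vertical bone shaft 30 mm across from 76 to 125 mm above the underside. This point is on its axis, 62.5 mm above the underside. +x is its front: kneecap and orange tendon, out to 43 mm and up to 82 mm high. About 0.3 kg.
- kneecap (a point): front of the kneecap on the upper half, 37 mm ahead (+x) of the shaft axis, 45 mm above the underside
- vertebra: loose bone-coloured vertebra model, about 110 mm long, 32 mm high (bystander); origin under its middle
- cup_shell: loose grey dome-shaped socket shell, 54 mm across, 27 mm high, dome up (bystander; two more are fixed in the tray); origin under its middle
- reflex_hammer: reflex hammer lying flat, 210 mm long, brown head (bystander); origin under its middle
- pen_pot: brown round pen pot with three pens, 76 mm across, 150 mm high over the pens (bystander); origin under its middle
- card_box: black box of blank cards, 60 x 100 mm, 54 mm high (bystander); origin under its middle
- stapler: grey and black stapler, 135 x 34 mm, 44 mm high (bystander); origin under its middle
There are look-alikes about, which are no part of the job. What is shaped like the part that bears upper_center but purple or turquoise is not meant. What is shaped like the part that bears stem_center but red is not meant.

How it is judged (in metres and radians):
On the way, in this order (a step that is already met when the one before it is completed fails the run):
1. the hip stem lies flat in the free bed of the tray, let go (z of stem_center in the frame of tray_bed between 0.002 and 0.014 m and x of stem_center in the frame of tray_bed between -0.055 and 0.055 m and y of stem_center in the frame of tray_bed between -0.085 and 0.085 m and angle between stem_center's own z axis and vertical below 0.12 rad and linear speed of stem below 0.03 m/s and contact force between the fingers and stem below 0.1 N), for 0.2 s.
2. the lower half stands centred on the stand, front to the visitors, let go (horizontal distance between lower_center and stand_top below 0.015 m and z of lower_center in the frame of stand_top between 0.044 and 0.052 m and angle between lower_center's own z axis and vertical below 0.06 rad and angle between the x axis of lower_center and the x axis of stand_top, either way round below 0.3 rad and x of lower_front in the frame of stand_top above 0.02 m and linear speed of lower below 0.03 m/s and contact force between the fingers and lower below 0.1 N), for 0.2 s.
3. the upper half stands centred on the lower half, kneecap to the front, let go (horizontal distance between lower_center and stand_top below 0.015 m and z of lower_center in the frame of stand_top between 0.044 and 0.052 m and angle between each of lower_center, upper_center's own z axis and vertical below 0.06 rad and angle between the x axis of lower_center and the x axis of stand_top, either way round below 0.3 rad and x of lower_front in the frame of stand_top above 0.02 m and linear speed of each of lower, upper below 0.03 m/s and horizontal distance between upper_center and lower_center below 0.01 m and z of upper_center in the frame of lower_center between 0.1065 and 0.1145 m and angle between the x axis of upper_center and the x axis of lower_center, either way round below 0.25 rad and x of kneecap in the frame of lower_center above 0.02 m and contact force between the fingers and upper below 0.1 N), for 0.2 s.
At the end, for the whole second after the job is handed in: Stem flat (0.12 rad) on the tray's free bed; lower half upright on the stand, within 15 mm of its centre, front within 0.30 rad of the visitors (+x); upper half upright on the plateau, within 10 mm of the lower half's axis, kneecap in front, within 0.25 rad; all let go and at rest (z of stem_center in the frame of tray_bed between 0.002 and 0.014 m and x of stem_center in the frame of tray_bed between -0.055 and 0.055 m and y of stem_center in the frame of tray_bed between -0.085 and 0.085 m and angle between stem_center's own z axis and vertical below 0.12 rad and linear speed of each of stem, lower, upper below 0.03 m/s and horizontal distance between lower_center and stand_top below 0.015 m and z of lower_center in the frame of stand_top between 0.044 and 0.052 m and angle between each of lower_center, upper_center's own z axis and vertical below 0.06 rad and angle between the x axis of lower_center and the x axis of stand_top, either way round below 0.3 rad and x of lower_front in the frame of stand_top above 0.02 m and horizontal distance between upper_center and lower_center below 0.01 m and z of upper_center in the frame of lower_center between 0.1065 and 0.1145 m and angle between the x axis of upper_center and the x axis of lower_center, either way round below 0.25 rad and x of kneecap in the frame of lower_center above 0.02 m); the robot touches nothing.
It fails at once if a part was dropped or knocked down (falling free at over 0.7 m/s, about 25 mm) ((linear speed of stem above 0.7 m/s and contact force between the fingers and stem below 0.1 N) or (linear speed of lower above 0.7 m/s and contact force between the fingers and lower below 0.1 N) or (linear speed of upper above 0.7 m/s and contact force between the fingers and upper below 0.1 N)).
It fails at once if a bystander was moved more than 30 mm (distance of any of vertebra, cup_shell, reflex_hammer, pen_pot, card_box, stapler from where it was at the start of the episode above 0.03 m).
It also fails if it takes over 69 s, if anything falls off the work surface, if the arm or the gripper's body presses on something with over 40 N, if the wrist force passes 120 N, or if a joint passes its speed limit or range.

## Working session

There is one attempt and no reset: what is moved stays moved. The work goes in short steps, Python scripts to look and compute and a tool call to move; the robot and the scene stay as the last step left them, time stands still between calls to the robot, and variables do not carry over. Pictures are saved under pics/ and viewed, and the job is handed in when it is done.

Besides the shell and the picture viewer there is one more tool, called after "Call:" as name(argument=value, ...) on one line, values as JSON. jog_arm: Moves the arm, as the interface text tells. Its arguments: {"type":"object","properties":{"series":{"type":"array","items":{"type":"array","items":{"type":"number"}}},"squeeze":{"type":"number"}},"required":["series"]}

```bash
ls; mkdir -p pics
cat > h.py <<'E'
from station import *
import numpy as np, cv2
def snap(name,fn,draw=None):
    p,d=camera(name)
    im=cv2.cvtColor(p,cv2.COLOR_RGB2BGR).copy()
    cv2.imwrite('pics/'+fn,im)
    return p,d
def K(c):
    f=200/np.tan(np.radians(c['fov_y'])/2); return f
def unproj(c,u,v,z):
    f=K(c); pc=np.array([(u-c['cx'])/f*z,(v-c['cy'])/f*z,z])
    R=np.array(c['R']);t=np.array(c['t'])
    return R.T@(pc-t)
def cloud(c,d):
    f=K(c); v,u=np.mgrid[0:400,0:640]
    pc=np.stack([(u-c['cx'])/f*d,(v-c['cy'])/f*d,d],-1)
    return (pc-np.array(c['t']))@np.array(c['R'])
def onplane(c,u,v,z):
    f=K(c);R=np.array(c['R']);t=np.array(c['t'])
    o=-R.T@t; r=R.T@np.array([(u-c['cx'])/f,(v-c['cy'])/f,1])
    return o+r*(z-o[2])/r[2]
def proj(c,X):
    f=K(c); p=np.array(c['R'])@np.array(X)+np.array(c['t'])
    return np.array([c['cx']+f*p[0]/p[2],c['cy']+f*p[1]/p[2]])
E
python3 - <<'E'
from h import *
for n in ['top','scene','wrist']:
    p,d=snap(n,n+'0.png'); c=calibration(n); print(n,c)
    np.savez('/tmp/'+n+'0.npz',p=p,d=d)
print(state())
for n in ['stand_top','tray_bed','stem_center','lower_center','lower_top','lower_front','upper_center','kneecap']:
    r=place_of('top',n); print(n,[(np.round(x['uv']),round(x['confidence'],2)) for x in r[:4]])
print(state()['time'])
E
```

```text
pics
top {'fov_y': 52.739452957996036, 'cx': 317.01930504901446, 'cy': 197.17428633916492, 'R': array([[ 0.01917807, -0.99979057, -0.00714265],
       [-0.99573397, -0.01845438, -0.09040627],
       [ 0.09025552,  0.008846  , -0.99587935]]), 't': array([0.00770221, 0.52749643, 1.55740511])}
scene {'fov_y': 49.16639371225268, 'cx': 319.23735689368056, 'cy': 201.0963807007964, 'R': array([[-0.67367989,  0.73898884,  0.00713416],
       [ 0.41766719,  0.38868386, -0.82126669],
       [-0.60967985, -0.55029114, -0.5704999 ]]), 't': array([ 0.35181106, -0.15509322,  1.70580163])}
wrist {'fov_y': 63.90298128372114, 'cx': 315.1031928935385, 'cy': 202.28736586878242, 'R': array([[ 2.83778339e-01, -9.58889550e-01, -8.27788873e-04],
       [-9.19787179e-01, -2.72450007e-01,  2.82422625e-01],
       [-2.71037635e-01, -7.93840339e-02, -9.59289725e-01]]), 't': array([-0.62350789, -0.03535821,  0.39233541])}
{'time': 0.15, 'joint_positions': array([69.6031315 , 23.58867693, -0.7318505 , 91.48992242,  0.3210128 ,
       64.99016246, -4.7091457 ]), 'qvel': array([-0.06913463, -0.22199559,  0.0373685
[... 333 characters left out ...]
55181e+01]), 'ft_force': array([-1.52055827, -0.32383207, -0.37752665]), 'torque': array([-0.02719242, -0.0360167 , -0.02304235]), 'gripper_width': 0.08794228107269204}
stand_top [(array([323., 187.]), 0.79)]
tray_bed [(array([259., 174.]), 0.94)]
stem_center [(array([292., 237.]), 0.75), (array([453., 204.]), 0.2)]
lower_center [(array([240., 228.]), 0.69)]
lower_top [(array([241., 228.]), 0.73), (array([325., 192.]), 0.21)]
lower_front [(array([244., 218.]), 0.74)]
upper_center [(array([353., 237.]), 0.7), (array([394., 268.]), 0.66), (array([388., 230.]), 0.6)]
kneecap [(array([375., 272.]), 0.79), (array([359., 232.]), 0.53), (array([382., 227.]), 0.52), (array([324., 157.]), 0.44)]
0.55
```

Run:
```python
import cv2
a=cv2.imread('pics/top0.png')
cv2.imwrite('pics/topz.png',cv2.resize(a[130:310,190:480],None,fx=2.7,fy=2.7,interpolation=cv2.INTER_CUBIC))
```

```text
(no output)
```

View pics/top0.png

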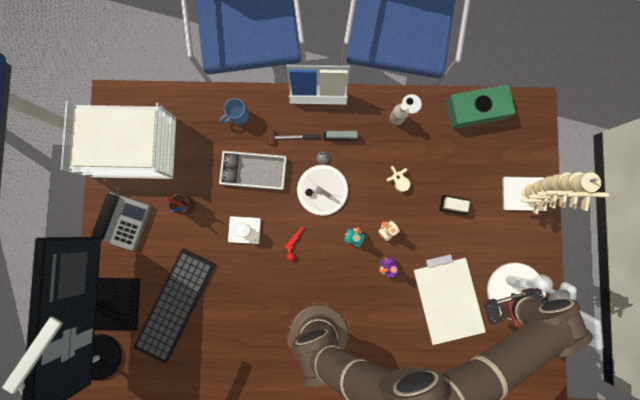

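View pics/scene0.png

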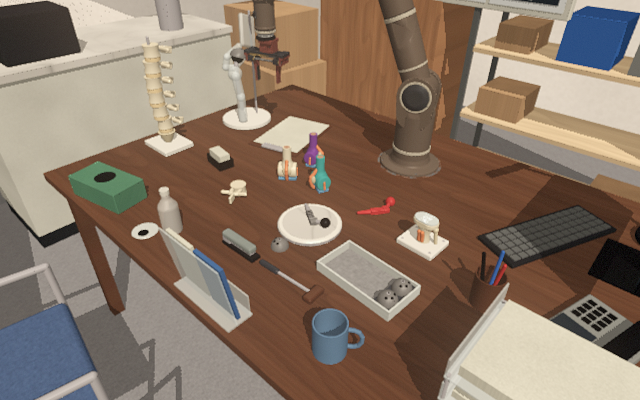

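View pics/topz.png

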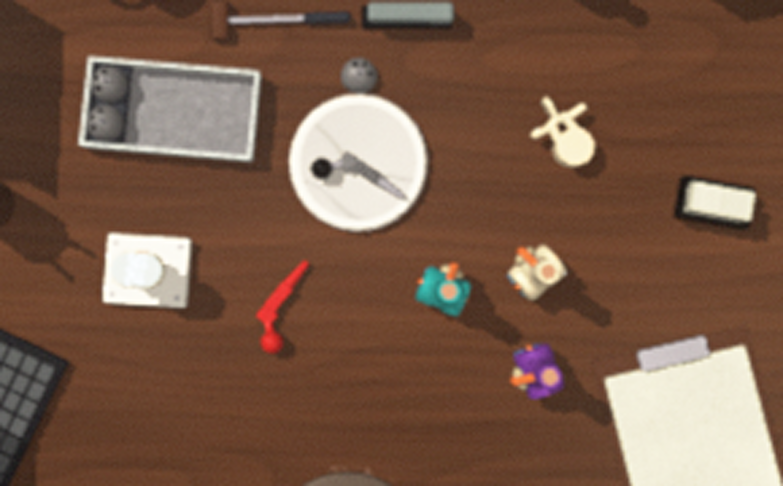

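View pics/wrist0.png

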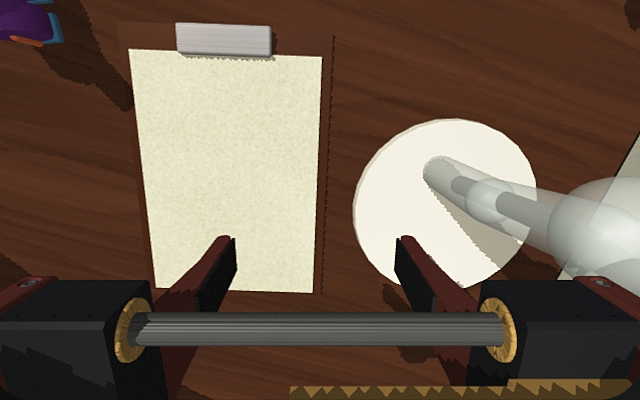

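The white stand is at (323,190) in the top view, with the grey stem on it. The tray is at (253,170) and the lower half at (243,229). There are three candidates for the upper half: turquoise (353,237), purple (389,268) and bone-coloured (389,231). The bone-coloured one is the part meant. The red stem at (293,242) is a look-alike, so the grey stem on the stand is the one.

Run:
```python
from h import *
z=np.load('/tmp/top0.npz');d=z['d'];p=z['p'].astype(int);c=calibration('top');X=cloud(c,d)
def reg(u0,u1,v0,v1): return X[v0:v1,u0:u1].reshape(-1,3),p[v0:v1,u0:u1].reshape(-1,3)
print('desk z',[np.round(X[v,u],3) for u,v in[(420,180),(270,280),(330,260)]])
# stand: white
P,C=reg(290,355,158,222); m=(P[:,2]>0.010)&(P[:,2]<.025); 
print('stand',m.sum(),P[m].min(0),P[m].max(0),np.median(P[m],0)); 
e=P[m][:,:2].astype(np.float32); print(cv2.minEnclosingCircle(e), cv2.minAreaRect(e))
m=(C.min(1)>180)&(P[:,2]>.01); print(cv2.minEnclosingCircle(P[m][:,:2].astype(np.float32)),P[m][:,2].mean())
# lower
P,C=reg(222,268,210,250)
for a,b in((.01,.03),(.08,.11)):
  m=(P[:,2]>a)&(P[:,2]<b); e=P[m][:,:2].astype(np.float32); print('lower',m.sum(),P[m][:,2].mean(),cv2.minAreaRect(e))
P,C=reg(374,404,216,246)
for a,b in((.02,.07),(.07,.1),(.11,.14)):
  m=(P[:,2]>a)&(P[:,2]<b); e=P[m][:,:2].astype(np.float32); print('upper',m.sum(),P[m][:,2].mean(),cv2.minAreaRect(e))
P,C=reg(215,292,148,192); m=(P[:,2]>.022)&(P[:,2]<.04);e=P[m][:,:2].astype(np.float32);print('tray',m.sum(),P[m][:,2].mean(),cv2.minAreaRect(e))
for n,uv,zz in(('stand',(323,187),.018),('tray',(259,174),.007),('upper',(388,230),.0625),('kneecap',(382,227),.045),('lower',(240,228),.048),('ltop',(241,228),.096),('lfront',(244,218),.009)): print(n,np.round(onplane(c,*uv,zz),3))
c=calibration('scene')
camera('scene')
for n,zz in(('stand_top',.018),('tray_bed',.007),('stem_center',.026),('lower_center',.048),('lower_top',.096),('lower_front',.009),('upper_center',.0625),('kneecap',.045)):
  print(n,[(np.round(x['uv']),round(x['confidence'],2),np.round(onplane(c,*x['uv'],zz),3)) for x in place_of('scene',n)[:4]])
```

```text
desk z [array([ 0.606, -0.391, -0.   ]), array([0.201, 0.195, 0.003]), array([ 0.283, -0.038,  0.002])]
stand 1780 [ 0.45822603 -0.10032647  0.01002244] [0.68540197 0.11538058 0.02492479] [ 0.56519799 -0.00426689  0.01726473]
((0.5733380317687988, 0.011291775852441788), 0.12174231559038162) ((0.5693227052688599, 0.0016428977251052856), (0.224656879901886, 0.19878770411014557), 22.110254287719727)
((0.5209569334983826, -0.0019445057259872556), 0.13663795590400696) 0.021423434387457144
lower 535 0.017509118092179397 ((0.3939500153064728, 0.30643507838249207), (0.10198049247264862, 0.13492640852928162), 0.3152379095554352)
lower 234 0.09527611139643495 ((0.3948839604854584, 0.29950186610221863), (0.04842369630932808, 0.07534442096948624), 1.0576205253601074)
upper 189 0.05380689119799784 ((0.4063122570514679, -0.2550159692764282), (0.06903018057346344, 0.06875265389680862), 42.70515823364258)
upper 23 0.07963120354203125 ((0.4033612310886383, -0.25116491317749023), (0.03819543868303299, 0.011983142234385014), 13.558645248413086)
upper 58 0.12414161482168243 ((0.40161946415901184, -0.262
[... 902 characters left out ...]
]), 0.76, array([0.383, 0.29 , 0.048])), (array([480., 301.]), 0.16, array([0.539, 0.539, 0.048])), (array([242., 247.]), 0.16, array([ 0.802, -0.033,  0.048]))]
lower_top [(array([287., 160.]), 0.64, array([ 0.438, -0.23 ,  0.096]))]
lower_front [(array([412., 250.]), 0.58, array([0.453, 0.297, 0.009]))]
upper_center [(array([286., 161.]), 0.74, array([ 0.402, -0.273,  0.062])), (array([323., 172.]), 0.67, array([ 0.368, -0.123,  0.062])), (array([315., 147.]), 0.6, array([ 0.25 , -0.269,  0.062]))]
kneecap [(array([286., 172.]), 0.84, array([ 0.437, -0.236,  0.045])), (array([321., 155.]), 0.67, array([ 0.259, -0.231,  0.045])), (array([312., 177.]), 0.66, array([ 0.397, -0.148,  0.045]))]
```

```bash
cat >> h.py <<'E'
from scipy.spatial.transform import Rotation as Ro
def rel(*tg):
    s=state(); R0=Ro.from_euler('xyz',s['tool_rot'],degrees=True); p0=s['tcp_pos']
    for (x,y,z,yaw) in tg:
        R1=Ro.from_euler('xyz',[180,0,yaw],degrees=True)
        sh=R0.inv().apply(np.array([x,y,z])-p0)*100
        print(np.round(sh,2),np.round((R0.inv()*R1).as_rotvec(degrees=True),2), 'rows>=',max(np.linalg.norm(sh)/6.25,0).__round__(1))
E
python3 -c "
from h import *
rel((.55,-.05,.26,-36))"
```

```text
[-42.09 -51.32  -3.73] [ -0.     0.   -37.51] rows>= 10.6
```

Call:
jog_arm(series=[[0,-42.1,-51.3,-3.7,0,0,-37.5],[0,-42.1,-51.3,-3.7,0,0,-37.5],[0,-42.1,-51.3,-3.7,0,0,-37.5],[0,-42.1,-51.3,-3.7,0,0,-37.5],[0,-42.1,-51.3,-3.7,0,0,-37.5],[0,-42.1,-51.3,-3.7,0,0,-37.5],[0,-42.1,-51.3,-3.7,0,0,-37.5],[0,-42.1,-51.3,-3.7,0,0,-37.5],[0,-42.1,-51.3,-3.7,0,0,-37.5],[0,-42.1,-51.3,-3.7,0,0,-37.5]])

```text
time: 2.25
tcp_pos: [0.5285, -0.0812, 0.2579]
tool_rot: [-180.0, -0.1, -36.0]
ft_force: [0.5, -0.4, -0.2]
gripper_width: 0.0877
```

Call:
jog_arm(series=[[0,0,0,0,0,0,0],[0,0,0,0,0,0,0]])

```text
time: 2.5
tcp_pos: [0.5273, -0.0832, 0.2572]
tool_rot: [180.0, 0.0, -36.0]
ft_force: [-1.0, -0.1, -0.4]
gripper_width: 0.0882
```

Run:
```python
from h import *
s=state();print(s['tcp_pos'],s['joint_positions'].round(1))
c=calibration('wrist');p,d=snap('wrist','w1.png');np.savez('/tmp/w1.npz',p=p,d=d,**{'c_'+k:v for k,v in c.items()})
X=cloud(c,d)
for n,zz in(('stand_top',.018),('stem_center',.026)):
  print(n,[(np.round(x['uv']),round(x['confidence'],2),np.round(onplane(c,*x['uv'],zz),3)) for x in place_of('wrist',n)[:4]])
r=masks_of('wrist','stem_center')
for x in r:
  m=x['mask']; print(x['confidence'],x['uv'],m.sum(),X[m].mean(0))
np.save('/tmp/m1.npy',r[0]['mask'])
```

```text
[ 0.52729048 -0.08320813  0.25719023] [ 27.   15.4 -28.3 100.    7.9  66.6 -39.6]
stand_top []
stem_center [(array([120., 126.]), 0.85, array([0.37 , 0.101, 0.026])), (array([294., 121.]), 0.75, array([ 0.543, -0.017,  0.026]))]
0.97 [95.2, 132.2] 2001 [0.34391391 0.10609933 0.02180992]
0.72 [289.4, 94.5] 2066 [0.54526617 0.00541289 0.04046458]
```

View pics/w1.png

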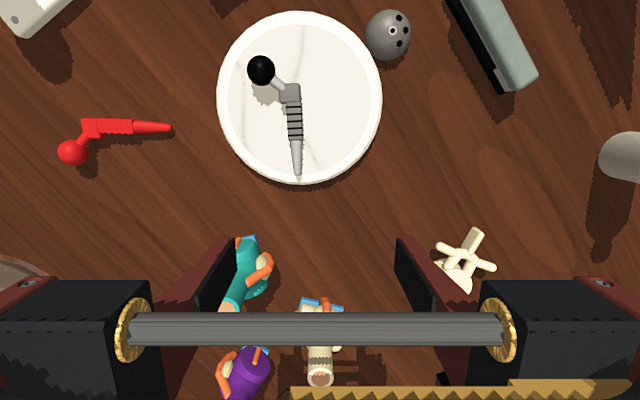

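```bash
python3 - <<'E'
from h import *
z=np.load('/tmp/w1.npz');c={k[2:]:z[k] for k in z.files if k.startswith('c_')};d=z['d'];p=z['p'].astype(int);X=cloud(c,d)
# stand
v,u=np.mgrid[0:400,0:640]
m=(abs(X[...,2]-.018)<.004)&(u>200)&(u<400)&(v<200)
m=cv2.morphologyEx(m.astype(np.uint8),cv2.MORPH_OPEN,np.ones((5,5)))
cs,_=cv2.findContours(m,0,1);cn=max(cs,key=cv2.contourArea).reshape(-1,2)
W=np.array([onplane(c,a,b,.018)[:2] for a,b in cn if b>2]).astype(np.float32)
print('stand',cv2.fitEllipse(W),cv2.minEnclosingCircle(W))
# stem
P=X.reshape(-1,3);C=p.reshape(-1,3)
m=(u>225)&(u<320)&(v>40)&(v<190)&(C.max(1).reshape(400,640)<175)&(X[...,2]>.024)
S=X[m];print(len(S),S.min(0),S.max(0))
L=[]
for vv in range(80,180,6):
  k=m[vv]&(u[vv]>270); 
  if k.sum(): 
    cc=u[vv][k]; a=onplane(c,cc.min()-.5,vv,.03);b=onplane(c,cc.max()+.5,vv,.03); print(vv,cc.min(),cc.max(),np.round((a+b)/2,4),round(np.linalg.norm(a-b)*1000,1),round(X[vv][k][:,2].max(),3))
E
python3 - <<'E'
import cv2
a=cv2.imread('pics/w1.png');cv2.imwrite('pics/w1z.png',cv2.resize(a[40:190,220:380],None,fx=4,fy=4,interpolation=cv2.INTER_CUBIC))
E
```

```text
stand ((0.5590604543685913, -0.0043348222970962524), (0.19576628506183624, 0.19680117070674896), 122.39328002929688) ((0.5590712428092957, -0.004821535665541887), 0.09962267428636551)
1824 [ 0.50502218 -0.07264587  0.02496123] [0.57207692 0.06294783 0.42094235]
80 271 271 [0.549  0.0344 0.03  ] 1.1 0.038
86 273 299 [0.5589 0.0192 0.03  ] 31.0 0.037
92 279 300 [0.5582 0.0117 0.03  ] 25.4 0.421
98 279 301 [0.5547 0.0061 0.03  ] 26.7 0.037
104 286 301 [ 0.554  -0.0016  0.03  ] 18.7 0.037
110 287 301 [ 0.5504 -0.0073  0.03  ] 17.6 0.036
116 287 301 [ 0.5463 -0.0127  0.03  ] 17.7 0.037
122 287 302 [ 0.5426 -0.0185  0.03  ] 18.9 0.037
128 287 302 [ 0.5385 -0.0241  0.03  ] 19.0 0.037
134 288 302 [ 0.5347 -0.03    0.03  ] 17.9 0.037
140 290 302 [ 0.5314 -0.0364  0.03  ] 15.6 0.036
146 291 302 [ 0.5276 -0.0424  0.03  ] 14.5 0.034
152 291 301 [ 0.5228 -0.0479  0.03  ] 13.4 0.033
158 292 302 [ 0.5194 -0.0544  0.03  ] 13.4 0.034
164 293 301 [ 0.515  -0.0603  0.03  ] 11.1 0.032
170 294 301 [ 0.511  -0.0666  0.03  ] 9.9 0.033
```

View pics/w1z.png

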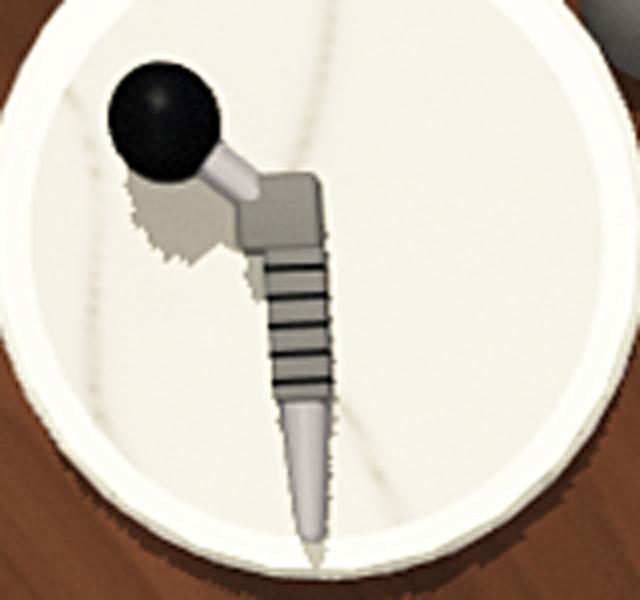

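```bash
python3 -c "
from h import *
rel((.543,-.0175,.10,-34),(.543,-.0175,.0215,-34))"
```

```text
[-2.66 -6.36 15.74] [ 0.04 -0.01 -2.16] rows>= 2.7
[-2.66 -6.36 23.59] [ 0.04 -0.01 -2.16] rows>= 3.9
```

Call:
jog_arm(series=[[0.4,-2.66,-6.36,15.7,0,0,-2.1],[0.4,-2.66,-6.36,15.7,0,0,-2.1],[0.4,-2.66,-6.36,15.7,0,0,-2.1],[0.4,-2.66,-6.36,15.7,0,0,-2.1],[0.4,-2.66,-6.36,19,0,0,-2.1],[0.4,-2.66,-6.36,22,0,0,-2.1],[0.4,-2.66,-6.36,23.4,0,0,-2.1],[0.4,-2.66,-6.36,23.55,0,0,-2.1],[0.4,-2.66,-6.36,23.55,0,0,-2.1],[0.4,-2.66,-6.36,23.55,0,0,-2.1]])

```text
time: 3.95
tcp_pos: [0.5442, -0.0159, 0.0231]
tool_rot: [-180.0, -0.1, -33.9]
ft_force: [0.7, 0.1, 0.2]
gripper_width: 0.053
```

Run:
```python
from h import *
s=state();print(s['tcp_pos'],s['ft_force'],s['gripper_width'])
p,d=snap('wrist','w2.png')
```

```text
[ 0.54423893 -0.0158501   0.02308779] [0.70052404 0.13991216 0.18297708] 0.05295101146304365
```

View pics/w2.png

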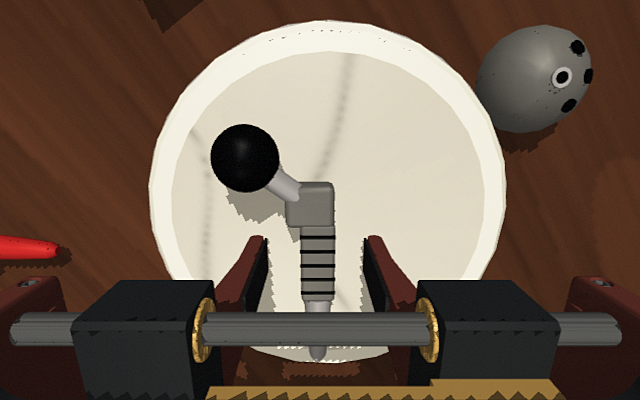

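Call:
jog_arm(series=[[0.9,0,0,0.1,0,0,0],[0.9,0,0,0.1,0,0,0],[0.9,0,0,0.1,0,0,0],[0.9,0,0,0.1,0,0,0],[0.9,0,0,0.1,0,0,0],[0.9,0,0,-2,0,0,0],[0.9,0,0,-6,0,0,0],[0.9,0,0,-10,0,0,0],[0.9,0,0,-10,0,0,0]], squeeze=20)

```text
time: 5.12
tcp_pos: [0.5451, -0.0155, 0.1244]
tool_rot: [-179.9, -0.2, -33.9]
ft_force: [0.5, 0.2, -4.0]
gripper_width: 0.0179
```

Run:
```python
from h import *
s=state();print(s['tcp_pos'],s['ft_force'],s['gripper_width'])
c=calibration('wrist');p,d=snap('wrist','w3.png');X=cloud(c,d)
np.savez('/tmp/w3.npz',p=p,d=d,**{'c_'+k:v for k,v in c.items()})
rel((.612,.245,.12,-4),(.612,.245,.02,-4))
```

```text
[ 0.54506153 -0.01554887  0.12440419] [ 0.54516056  0.21954232 -3.98124646] 0.017896043155207774
[ -8.9  -25.45   0.25] [-1.000e-02 -1.000e-01 -2.992e+01] rows>= 4.3
[ -8.91 -25.44  10.25] [-1.000e-02 -1.000e-01 -2.992e+01] rows>= 4.6
```

View pics/w3.png

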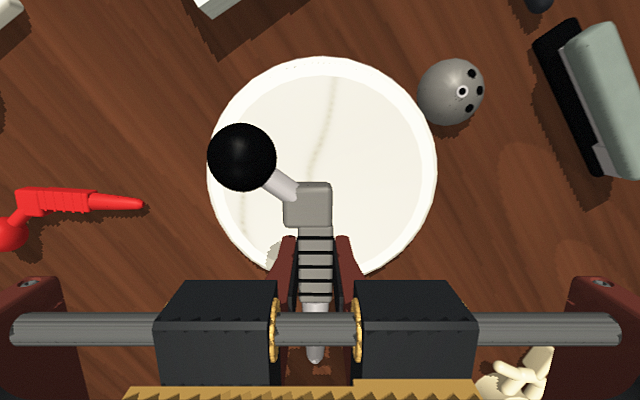

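```bash
python3 -c "
from h import *
rel((.64,.12,.22,-4))"
```

```text
[  0.42 -16.65  -9.74] [-1.000e-02 -1.000e-01 -2.992e+01] rows>= 3.1
```

Call:
jog_arm(series=[[0.9,0,-2,-6,0,0,-5],[0.9,0.4,-16.7,-9.7,0,0,-29.9],[0.9,0.4,-16.7,-9.7,0,0,-29.9],[0.9,0.4,-16.7,-9.7,0,0,-29.9],[0.9,0.4,-16.7,-9.7,0,0,-29.9],[0.9,0.4,-16.7,-9.7,0,0,-29.9]])

```text
time: 5.92
tcp_pos: [0.6389, 0.1194, 0.2167]
tool_rot: [179.9, 0.2, -4.1]
ft_force: [0.2, -0.4, -3.3]
gripper_width: 0.0177
```

Run:
```python
from h import *
s=state();print(s['tcp_pos'],s['ft_force'],s['gripper_width'])
c=calibration('wrist');p,d=snap('wrist','w4.png');X=cloud(c,d)
np.savez('/tmp/w4.npz',p=p,d=d,**{'c_'+k:v for k,v in c.items()})
print([(x['uv'],x['confidence'],onplane(c,*x['uv'],.007)) for x in place_of('wrist','tray_bed')])
m=(abs(X[...,2]-.032)<.004)&(X[...,0]>.5)&(X[...,0]<.75)&(X[...,1]>.12)
m2=cv2.morphologyEx(m.astype(np.uint8),cv2.MORPH_CLOSE,np.ones((3,3)))
n,l,st,ce=cv2.connectedComponentsWithStats(m2)
i=1+np.argmax(st[1:,4]);print(st[i]);P=X[(l==i)&m]
print(cv2.minAreaRect(P[:,:2].astype(np.float32)),P.min(0),P.max(0))
for y0 in np.arange(.16,.38,.02):
  q=P[abs(P[:,1]-y0)<.01]; print(round(y0,2),q[:,0].min() if len(q) else 0,q[:,0].max() if len(q) else 0)
```

```text
[0.63889964 0.11938202 0.21667428] [ 0.21796999 -0.42392055 -3.27810683] 0.017707581344816623
[([297.8, 62.3], 0.81, array([0.62759698, 0.24530942, 0.007     ]))]
[ 277    0   89  158 1335]
((0.6480904221534729, 0.22056114673614502), (0.14996598660945892, 0.08983699977397919), 86.08024597167969) [0.5981821  0.14377348 0.02812862] [0.69715817 0.29266154 0.03599461]
0.16 0.5983143730451049 0.6895836323293504
0.18 0.684746050503381 0.6903229140318554
0.2 0.6860420012932048 0.6918160283589906
0.22 0.6873189099304464 0.693621603937456
0.24 0.6886707800027624 0.6940836418095883
0.26 0.6899674753998968 0.6956800113366429
0.28 0.6913143556809234 0.6971581663717693
0.3 0.6927260021916749 0.6970059695503773
0.32 0 0
0.34 0 0
0.36 0 0
```

View pics/w4.png

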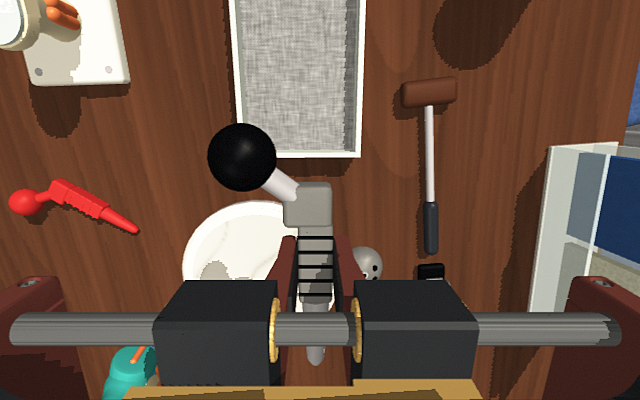

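```bash
python3 -c "
from h import *
rel((.647,.241,.12,-4),(.647,.241,.025,-4))"
```

```text
[ -0.09 -12.25   9.74] [ 0.09  0.1  -0.13] rows>= 2.5
[ -0.07 -12.27  19.24] [ 0.09  0.1  -0.13] rows>= 3.7
```

Call:
jog_arm(series=[[0.9,0,-6,3,0,0,0],[0.9,-0.1,-12.3,9.7,0,0,0],[0.9,-0.1,-12.3,9.7,0,0,0],[0.9,-0.1,-12.3,13,0,0,0],[0.9,-0.1,-12.3,16,0,0,0],[0.9,-0.1,-12.3,18.5,0,0,0],[0.9,-0.1,-12.3,19.2,0,0,0],[0.9,-0.1,-12.3,19.2,0,0,0],[0.9,-0.1,-12.3,19.2,0,0,0]])

```text
time: 7.15
tcp_pos: [0.6483, 0.2436, 0.0283]
tool_rot: [-180.0, -0.1, -4.0]
ft_force: [-0.4, 0.4, -2.8]
gripper_width: 0.0177
```

Run:
```python
from h import *
s=state();print(s['tcp_pos'],s['ft_force'],s['gripper_width'])
snap('wrist','w5.png')
```

```text
[0.6483149  0.24355671 0.02831918] [-0.35516828  0.39341048 -2.81802775] 0.017661131542100708
```

View pics/w5.png

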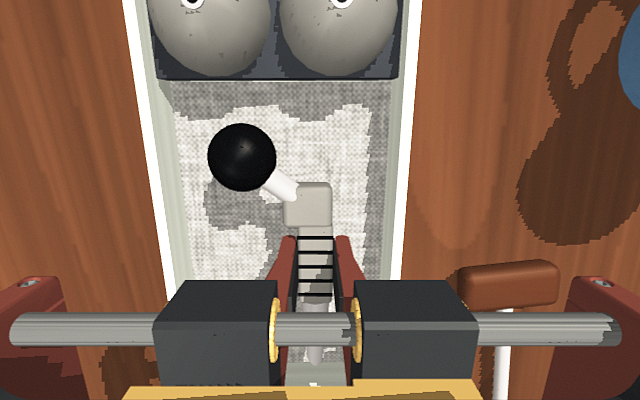

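Call:
jog_arm(series=[[0.9,0,0,0.8,0,0,0],[0.9,0,0,1.3,0,0,0],[0.9,0,0,1.5,0,0,0],[0.9,0,0,1.5,0,0,0],[0.9,0,0,1.5,0,0,0]])

```text
time: 7.82
tcp_pos: [0.6476, 0.2436, 0.012]
tool_rot: [-180.0, -0.0, -4.0]
ft_force: [-0.2, 0.7, -2.8]
gripper_width: 0.0181
```

Run:
```python
from h import *
s=state();print(s['tcp_pos'],s['ft_force'],s['torque'],s['gripper_width'])
```

```text
[0.64760147 0.24356155 0.01200478] [-0.17840251  0.69536779 -2.75743271] [-0.08595749 -0.10078516  0.02124916] 0.01811152535929195
```

Not touching yet (the load is still −2.8 N); I'll go down 1 mm at a time.

Call:
jog_arm(series=[[0.9,0,0,0.1,0,0,0],[0.9,0,0,0.15,0,0,0],[0.9,0,0,0.15,0,0,0]])

```text
time: 8.2
tcp_pos: [0.6478, 0.2436, 0.0109]
tool_rot: [-180.0, -0.0, -4.0]
ft_force: [0.1, -0.1, 0.9]
gripper_width: 0.0178
```

Call:
jog_arm(series=[[0.66,0,0,0,0,0,0],[0.66,0,0,0,0,0,0],[0.66,0,0,0,0,0,0],[0.66,0,0,-1,0,0,0],[0.66,0,0,-4,0,0,0],[0.66,0,0,-9,0,0,0],[0.66,0,0,-14,0,0,0],[0.66,0,0,-19,0,0,0]])

```text
time: 9.2
tcp_pos: [0.6474, 0.2435, 0.2029]
tool_rot: [-180.0, -0.0, -4.0]
ft_force: [-0.1, -0.5, 0.5]
gripper_width: 0.03
```

Run:
```python
from h import *
s=state();print(s['tcp_pos'],s['ft_force'],s['gripper_width'],s['joint_positions'].round(0))
snap('wrist','w6.png')
rel((.39,.19,.25,0))
```

```text
[0.64739444 0.24352496 0.20294895] [-0.13394966 -0.52149652  0.50154623] 0.029995594607457918 [ -2.  35. -36.  81.  21.  71. -44.]
[-25.49   7.31  -4.19] [-0.27 -0.52 -4.01] rows>= 4.3
```

View pics/w6.png

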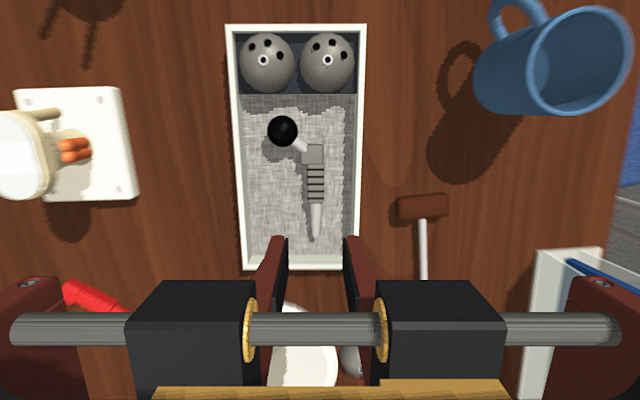

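The stem lies in the free bed at about (314,180), shaft along the tray and let go. Next I'll look at the lower half.

Call:
jog_arm(series=[[0,-4,1,-4.2,0,0,-2],[0,-25.5,7.3,-4.2,0,0,-4],[0,-25.5,7.3,-4.2,0,0,-4],[0,-25.5,7.3,-4.2,0,0,-4],[0,-25.5,7.3,-4.2,0,0,-4],[0,-25.5,7.3,-4.2,0,0,-4],[0,-25.5,7.3,-4.2,0,0,-4]])

```text
time: 10.12
tcp_pos: [0.3891, 0.1886, 0.2431]
tool_rot: [-180.0, -0.1, -0.0]
ft_force: [0.5, -0.2, 0.4]
gripper_width: 0.0875
```

Run:
```python
from h import *
s=state();print(s['tcp_pos'],s['tool_rot'],s['gripper_width'])
c=calibration('wrist');p,d=snap('wrist','w7.png');X=cloud(c,d)
np.savez('/tmp/w7.npz',p=p,d=d,**{'c_'+k:v for k,v in c.items()})
for n,z in(('lower_top',.096),('lower_front',.009),('lower_center',.048)): print(n,[(x['uv'],x['confidence'],onplane(c,*x['uv'],z).round(4)) for x in place_of('wrist',n)])
for a,b in((.01,.025),(.088,.104)):
  m=(X[...,2]>a)&(X[...,2]<b)&(X[...,0]<.5)&(X[...,0]>.28)&(X[...,1]>.2)&(X[...,1]<.4)
  m=cv2.morphologyEx(m.astype(np.uint8),cv2.MORPH_OPEN,np.ones((3,3)))>0
  P=X[m]; print(m.sum(),P[:,2].mean(),cv2.minAreaRect(P[:,:2].astype(np.float32)),P.min(0),P.max(0))
```

```text
[0.38907859 0.18861373 0.24312612] [-1.79981983e+02 -1.14842274e-01 -3.32705052e-02] 0.08746890124386539
lower_top [([323.4, 70.8], 0.97, array([0.396 , 0.2989, 0.096 ]))]
lower_front [([360.2, 82.3], 0.61, array([0.4413, 0.2954, 0.009 ]))]
lower_center [([598.4, 219.9], 0.49, array([0.725, 0.139, 0.048]))]
5680 0.019605450379086776 ((0.3951245844364166, 0.29960373044013977), (0.12028820067644119, 0.10005657374858856), 87.98307800292969) [0.34357918 0.23797638 0.01424264] [0.44683077 0.36074248 0.0224332 ]
4137 0.09730454699569288 ((0.39519158005714417, 0.2996824383735657), (0.07516153901815414, 0.04990364983677864), 88.8482666015625) [0.36994743 0.26216698 0.08977556] [0.42025592 0.33722716 0.10060643]
```

View pics/w7.png

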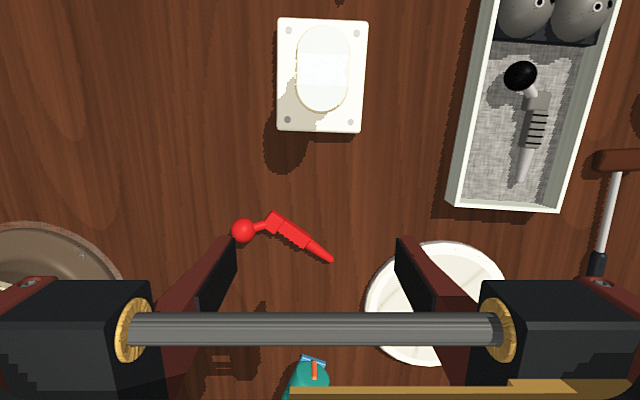

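```bash
python3 -c "
from h import *
rel((.3952,.2997,.15,-2),(.3952,.2997,.067,-2))"
```

```text
[  0.65 -11.09   9.23] [-0.04  0.04  1.99] rows>= 2.3
[  0.66 -11.08  17.53] [-0.04  0.04  1.99] rows>= 3.3
```

Call:
jog_arm(series=[[0,0.65,-5.5,3,0,0,2],[0,0.65,-11.1,7,0,0,2],[0,0.65,-11.1,7,0,0,2],[0,0.65,-11.1,12,0,0,2],[0,0.65,-11.1,16,0,0,2],[0,0.65,-11.1,17.4,0,0,2],[0,0.65,-11.1,17.4,0,0,2],[0,0.65,-11.1,17.4,0,0,2]])

```text
time: 11.32
tcp_pos: [0.3955, 0.3, 0.0699]
tool_rot: [-179.9, -0.1, -2.0]
ft_force: [0.4, -0.1, 0.2]
gripper_width: 0.0882
```

Run:
```python
from h import *
s=state();print(s['tcp_pos'],s['tool_rot'],s['ft_force'])
snap('wrist','w8.png')
```

```text
[0.39552698 0.30002764 0.06990597] [-1.79929827e+02 -1.06056072e-01 -2.03313891e+00] [ 0.43050142 -0.13857791  0.22671856]
```

View pics/w8.png

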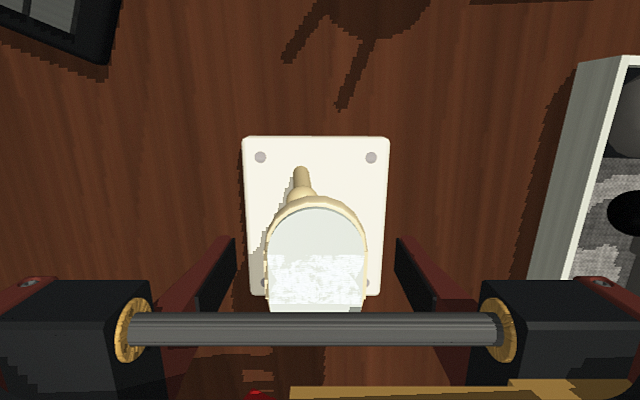

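Call:
jog_arm(series=[[0.9,0,0,0.25,0,0,0],[0.9,0,0,0.25,0,0,0],[0.9,0,0,0.25,0,0,0],[0.9,0,0,0.25,0,0,0],[0.9,0,0,0.25,0,0,0],[0.9,0,0,-0.5,0,0,0],[0.9,0,0,-2,0,0,0],[0.9,0,0,-4,0,0,0],[0.9,0,0,-7,0,0,0],[0.9,0,0,-7,0,0,0]], squeeze=40)

```text
time: 12.62
tcp_pos: [0.3955, 0.3005, 0.1408]
tool_rot: [-179.9, -0.2, -2.0]
ft_force: [1.4, 0.4, -4.8]
gripper_width: 0.0498
```

Run:
```python
from h import *
s=state();print(s['tcp_pos'],s['tool_rot'],s['ft_force'],s['torque'],s['gripper_width'])
snap('scene','s1.png');c=calibration('wrist');p,d=snap('wrist','w9.png');X=cloud(c,d);print(s['time'])
np.savez('/tmp/w9.npz',p=p,d=d,**{'c_'+k:v for k,v in c.items()})
rel((.555,-.15,.2,0),(.56,-.004,.12,0))
```

```text
[0.3955215  0.3004989  0.14076711] [-179.86240499   -0.20481571   -2.01839541] [ 1.36030203  0.44424128 -4.80963668] [-0.04588514 -0.13841399  0.0498399 ] 0.049836883342557085
12.625
[17.63 44.31 -6.14] [ 0.02 -0.03 -2.03] rows>= 7.7
[17.61 29.7   1.85] [ 0.02 -0.03 -2.03] rows>= 5.5
```

View pics/s1.png

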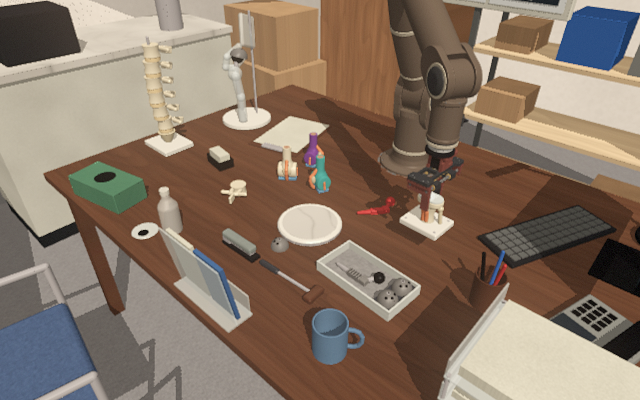

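View pics/w9.png

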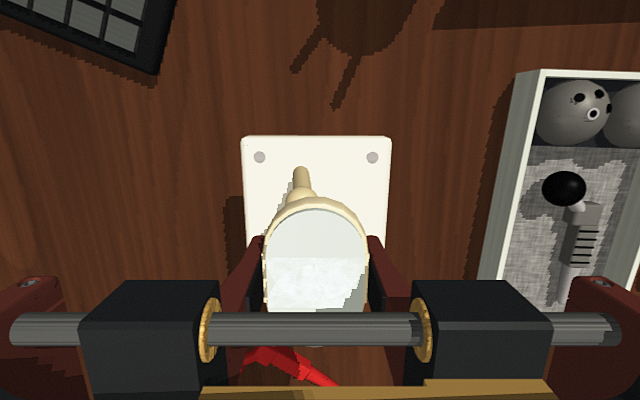

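Run:
```python
from h import *
def fit(c,p,d,name,box=None):
    X=cloud(c,d)
    m=(abs(X[...,2]-.018)<.006)&(np.hypot(X[...,0]-.56,X[...,1]+.004)<.12)
    m=cv2.morphologyEx(m.astype(np.uint8),cv2.MORPH_OPEN,np.ones((5,5)))
    cs,_=cv2.findContours(m,0,cv2.CHAIN_APPROX_NONE);cn=max(cs,key=cv2.contourArea).reshape(-1,2)
    W=np.array([onplane(c,a,b,.018)[:2] for a,b in cn if 2<b<235 and 2<a<637])
    # keep outer points near r=.1, robust fit
    from scipy.optimize import least_squares
    W=W[abs(np.hypot(*(W-[.56,-.004]).T)-.099)<.012]
    r=least_squares(lambda q:np.hypot(W[:,0]-q[0],W[:,1]-q[1])-q[2],[.56,-.004,.1],loss='soft_l1',f_scale=.001)
    print(name,len(W),r.x,'meanz',X[...,2][m>0].mean())
for n in('w1','w3','w4','w7'):
    z=np.load(f'/tmp/{n}.npz');c={k[2:]:z[k] for k in z.files if k.startswith('c_')}
    fit(c,z['p'],z['d'],n)
for n in('top','scene'):
    p,d=camera(n); fit(calibration(n),p,d,n)
```

```text
w1 524 [ 0.55912305 -0.00459784  0.09861435] meanz 0.019796779193964543
w3 387 [ 0.55959651 -0.00387141  0.09833884] meanz 0.01980953347111934
w4 103 [0.5586367  0.00289321 0.09364059] meanz 0.019853177864615587Traceback (most recent call last):
  File "<stdin>", line 15, in <module>
  File "<stdin>", line 10, in fit
ValueError: operands could not be broadcast together with shapes (0,) (2,)
```

```bash
python3 -c "
from h import *
rel((.5594,-.0040,.19,0),(.5594,-.004,.098,0))"
```

```text
[17.55 29.7  -5.15] [ 0.02 -0.03 -2.03] rows>= 5.6
[17.55 29.7   4.05] [ 0.02 -0.03 -2.03] rows>= 5.6
```

Call:
jog_arm(series=[[0.9,1,2,-3,0,0,0],[0.9,3.5,6,-5,0,0,-0.5],[0.9,6.5,11,-5,0,0,-1],[0.9,9.5,16,-5,0,0,-2],[0.9,12.5,21,-5,0,0,-2],[0.9,15.5,26,-5,0,0,-2],[0.9,17,28.8,-5,0,0,-2],[0.9,17.55,29.7,-4,0,0,-2],[0.9,17.55,29.7,-1,0,0,-2],[0.9,17.55,29.7,2,0,0,-2]])

```text
time: 13.98
tcp_pos: [0.5584, -0.0022, 0.1164]
tool_rot: [-180.0, 0.1, 0.1]
ft_force: [-0.5, -0.3, -4.0]
gripper_width: 0.0496
```

Call:
jog_arm(series=[[0.9,0,0,1,0,0,0],[0.9,0,0,2,0,0,0],[0.9,0,0,2,0,0,0],[0.9,0,0,2,0,0,0]])

```text
time: 14.48
tcp_pos: [0.5601, -0.0033, 0.0992]
tool_rot: [180.0, -0.1, 0.0]
ft_force: [0.5, -0.2, -3.2]
gripper_width: 0.0494
```

Run:
```python
from h import *
s=state();print(s['tcp_pos'],s['tool_rot'],s['ft_force'],s['torque'],s['gripper_width'])
snap('scene','s2.png');c=calibration('wrist');p,d=snap('wrist','w10.png')
rel((.5594,-.004,.0875,0))
im=cv2.imread('pics/s2.png');cv2.imwrite('pics/s2z.png',cv2.resize(im[130:300,230:430],None,fx=3.5,fy=3.5))
```

```text
[ 0.56007614 -0.00328117  0.09921088] [ 1.79998063e+02 -7.36761252e-02  1.04387291e-03] [ 0.46595183 -0.16078745 -3.17093494] [-0.07214161 -0.15734678 -0.02232247] 0.04940440470136237
[-0.07  0.05  1.17] [ 0.01 -0.08 -0.02] rows>= 0.2
```

View pics/s2z.png

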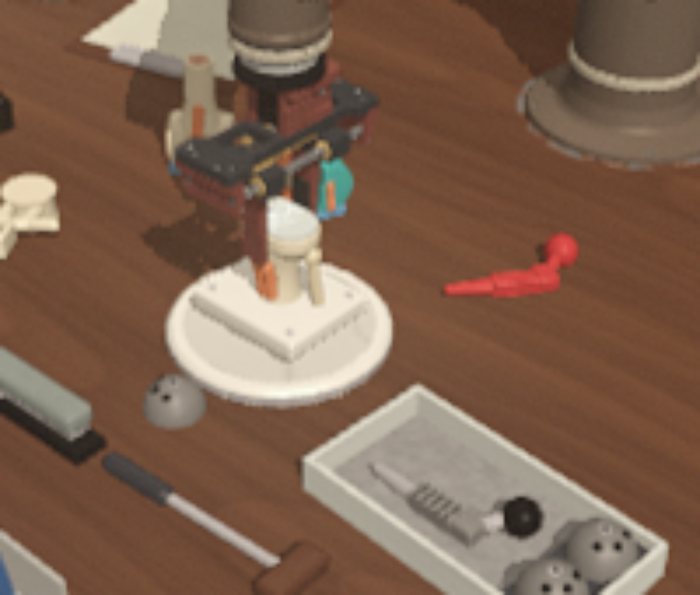

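View pics/w10.png

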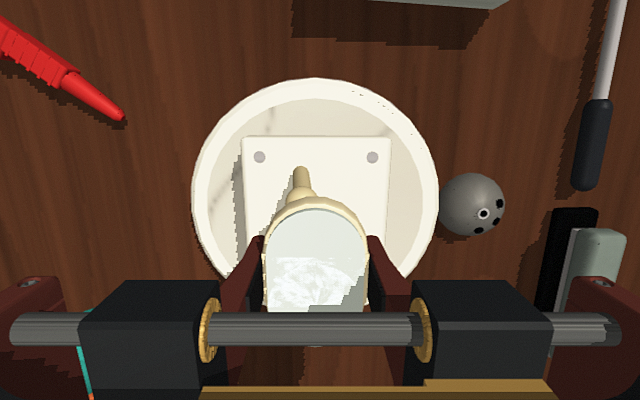

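The plate is over the middle of the stand with its front (orange tendon) toward the visitors. Now lowering until it touches.

Call:
jog_arm(series=[[0.9,0,0,0.6,0,0,0],[0.9,0,0,1.0,0,0,0],[0.9,0,0,1.15,0,0,0],[0.9,0,0,1.25,0,0,0],[0.9,0,0,1.25,0,0,0]])

```text
time: 15.2
tcp_pos: [0.5596, -0.0035, 0.0859]
tool_rot: [-180.0, 0.0, -0.0]
ft_force: [-0.3, -0.5, -3.3]
gripper_width: 0.0498
```

Call:
jog_arm(series=[[0.9,0,0,0.08,0,0,0],[0.9,0,0,0.12,0,0,0],[0.9,0,0,0.12,0,0,0]])

```text
time: 15.58
tcp_pos: [0.5595, -0.0035, 0.0847]
tool_rot: [180.0, -0.0, -0.0]
ft_force: [-0.0, 0.0, -3.5]
gripper_width: 0.0496
```

Call:
jog_arm(series=[[0.9,0,0,0.08,0,0,0],[0.9,0,0,0.1,0,0,0],[0.9,0,0,0.1,0,0,0]])

```text
time: 15.95
tcp_pos: [0.5597, -0.0035, 0.0841]
tool_rot: [180.0, -0.0, -0.0]
ft_force: [-0.5, 0.2, 1.1]
gripper_width: 0.0495
```

Call:
jog_arm(series=[[0.35,0,0,0,0,0,0],[0.1,0,0,0,0,0,0],[0,0,0,0,0,0,0],[0,0,0,0,0,0,0],[0,0,0,-2,0,0,0],[0,0,0,-6,0,0,0],[0,0,0,-11,0,0,0],[0,0,0,-16,0,0,0],[0,0,0,-16,0,0,0]])

```text
time: 17.08
tcp_pos: [0.5617, -0.0027, 0.2492]
tool_rot: [180.0, -0.5, 0.0]
ft_force: [0.6, -0.2, -0.3]
gripper_width: 0.0878
```

Run:
```python
from h import *
s=state();print(s['tcp_pos'],s['tool_rot'],s['ft_force'],s['gripper_width'])
snap('scene','s3.png');c=calibration('wrist');p,d=snap('wrist','w11.png');X=cloud(c,d)
print([(x['uv'],x['confidence'],onplane(c,*x['uv'],.114).round(4)) for x in place_of('wrist','lower_top')])
rel((.43,-.3,.26,0))
```

```text
[ 0.5617228  -0.00270114  0.24922425] [ 1.79980532e+02 -4.77594911e-01  4.29935928e-03] [ 0.57463536 -0.2307298  -0.29493719] 0.08780950142803162
[([315.7, 193.2], 0.96, array([ 0.5609, -0.0033,  0.114 ])), ([489.8, 70.9], 0.17, array([0.7109, 0.1054, 0.114 ]))]
[-12.91  29.63  -1.6 ] [ 0.02  0.01 -0.01] rows>= 5.2
```

View pics/w11.png

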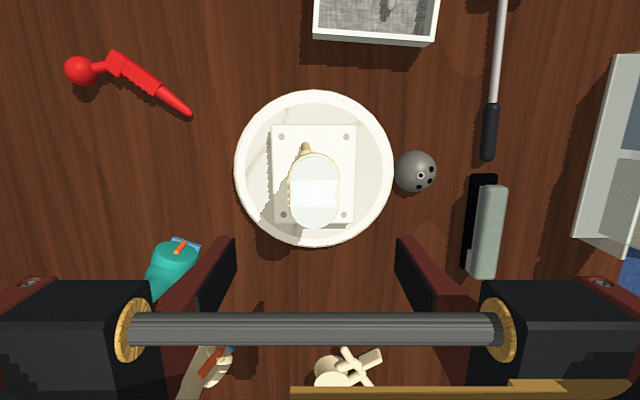

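Run:
```python
from h import *
c=calibration('wrist');p,d=camera('wrist');X=cloud(c,d)
for a,b in((.028,.045),(.105,.125)):
  m=(X[...,2]>a)&(X[...,2]<b)&(np.hypot(X[...,0]-.56,X[...,1])<.09)
  m=cv2.morphologyEx(m.astype(np.uint8),cv2.MORPH_OPEN,np.ones((3,3)))>0
  P=X[m]; print(m.sum(),P[:,2].mean(),cv2.minAreaRect(P[:,:2].astype(np.float32)))
m=(abs(X[...,2]-.018)<.006)&(np.hypot(X[...,0]-.56,X[...,1]+.004)<.12)
cs,_=cv2.findContours(m.astype(np.uint8),0,cv2.CHAIN_APPROX_NONE);cn=max(cs,key=cv2.contourArea).reshape(-1,2)
W=np.array([onplane(c,a,b,.018)[:2] for a,b in cn]);W=W[np.hypot(*(W-[.56,-.004]).T)>.085]
print('stand',cv2.minEnclosingCircle(W.astype(np.float32)),cv2.fitEllipse(W.astype(np.float32)))
rel((.35,-.333,.28,-36))
```

```text
4914 0.037685994501410566 ((0.5592973828315735, -0.002679072320461273), (0.11868498474359512, 0.10000956058502197), 89.84382629394531)
3409 0.1153054364654134 ((0.5590898394584656, -0.0022788047790527344), (0.04974457249045372, 0.07334253937005997), 1.0137250423431396)
stand ((0.5592644214630127, -0.003779989667236805), 0.09954018890857697) ((0.5593042969703674, -0.003751862794160843), (0.19746161997318268, 0.19755937159061432), 58.013973236083984)
[-20.89  32.93  -3.65] [ 0.04  0.07 35.99] rows>= 6.3
```

Call:
jog_arm(series=[[0,-4,6,-3.6,0,0,8],[0,-20.9,32.9,-3.6,0,0,36],[0,-20.9,32.9,-3.6,0,0,36],[0,-20.9,32.9,-3.6,0,0,36],[0,-20.9,32.9,-3.6,0,0,36],[0,-20.9,32.9,-3.6,0,0,36],[0,-20.9,32.9,-3.6,0,0,36],[0,-20.9,32.9,-3.6,0,0,36],[0,-20.9,32.9,-3.6,0,0,36],[0,-20.9,32.9,-3.6,0,0,36]])

```text
time: 18.52
tcp_pos: [0.3514, -0.331, 0.2795]
tool_rot: [-180.0, 0.0, -35.9]
ft_force: [1.0, 0.2, -1.1]
gripper_width: 0.0881
```

Run:
```python
from h import *
s=state();print(s['tcp_pos'],s['tool_rot'],s['joint_positions'].round(0))
c=calibration('wrist');p,d=snap('wrist','w12.png');X=cloud(c,d)
np.savez('/tmp/w12.npz',p=p,d=d,**{'c_'+k:v for k,v in c.items()})
for n,z in(('upper_center',.0625),('kneecap',.045)): print(n,[(np.round(x['uv']),round(x['confidence'],2),onplane(c,*x['uv'],z).round(4)) for x in place_of('wrist',n)])
for a,b in((.003,.02),(.02,.07),(.07,.1),(.115,.14)):
  m=(X[...,2]>a)&(X[...,2]<b)&(np.hypot(X[...,0]-.403,X[...,1]+.26)<.065)
  P=X[m]; print(a,m.sum(),P[:,2].mean(),cv2.minAreaRect(P[:,:2].astype(np.float32)),cv2.minEnclosingCircle(P[:,:2].astype(np.float32)))
im=cv2.imread('pics/w12.png')
```

```text
[ 0.3514282  -0.33104297  0.27949986] [-1.79976024e+02  2.64444332e-02 -3.58522695e+01] [ 59.   8. -24. 105.   4.  68.  -2.]
upper_center [(array([221.,   9.]), 0.8, array([ 0.374 , -0.1281,  0.0625])), (array([226., 174.]), 0.78, array([ 0.264 , -0.2657,  0.0625])), (array([314.,  98.]), 0.62, array([ 0.4014, -0.2584,  0.0625]))]
kneecap [(array([261.,   6.]), 0.9, array([ 0.4109, -0.1458,  0.045 ])), (array([200., 156.]), 0.63, array([ 0.2458, -0.2303,  0.045 ])), (array([325.,  66.]), 0.6, array([ 0.432 , -0.2367,  0.045 ]))]
0.003 445 0.0033896116875702016 ((0.4020040035247803, -0.25942474603652954), (0.12639564275741577, 0.12586067616939545), 73.36943054199219) ((0.4032038450241089, -0.2598085105419159), 0.06500822305679321)
0.02 1933 0.05772447022282621 ((0.4084223806858063, -0.2585728168487549), (0.0694660171866417, 0.07314731180667877), 39.182350158691406) ((0.40375733375549316, -0.26245296001434326), 0.04090287163853645)
0.07 152 0.07391861691582416 ((0.40344104170799255, -0.2597235441207886), (0.04188040271401405, 0.0351388156414032), 69.67720031738281) ((0.4067538380622864, -0.25930410623550415), 0.022850800305604935)
0.115 818 0.1270770067169021 ((0.40311384201049805, -0.2625438868999481), (0.029051335528492928, 0.029248427599668503), 28.947704315185547) ((0.403161883354187, -0.26251569390296936), 0.01493878848850727)
```

View pics/w12.png

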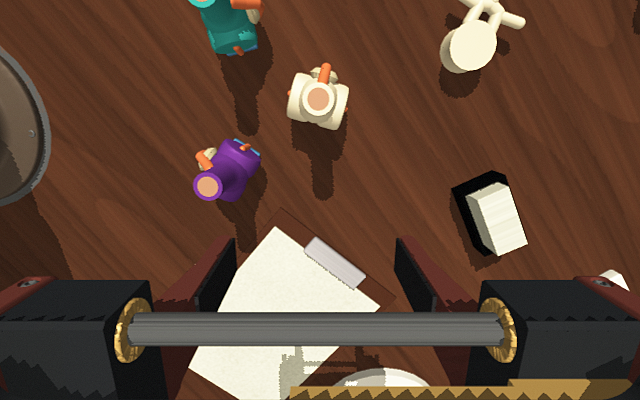

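Run:
```python
from h import *
im=cv2.imread('pics/w12.png');cv2.imwrite('pics/w12z.png',cv2.resize(im[50:150,260:380],None,fx=5,fy=5,interpolation=cv2.INTER_CUBIC))
z=np.load('/tmp/w12.npz');c={k[2:]:z[k] for k in z.files if k.startswith('c_')};X=cloud(c,z['d'])
p=z['p'].astype(int)
m=(np.hypot(X[...,0]-.403,X[...,1]+.2625)<.06)&(X[...,2]>.012)&(X[...,2]<.115)
o=m&(p[...,0]>180)&(p[...,1]<150)&(p[...,2]<110)&(p[...,0]-p[...,2]>90)
P=X[o]; 
v=P[:,:2]-[.4031,-.2625]; r=np.hypot(*v.T);print(o.sum(),np.median(np.degrees(np.arctan2(v[:,1],v[:,0]))[r>.015]))
Q=X[m]; q=Q[:,:2]-[.4031,-.2625]
for a in range(25,66,3):
  t=np.radians(a); x=q@[np.cos(t),np.sin(t)]; y=q@[-np.sin(t),np.cos(t)]
  print(a,y.min().round(4),y.max().round(4),x.min().round(4),x.max().round(4))
```

```text
174 39.33106867898514
25 -0.037 0.0353 -0.0334 0.0403
28 -0.0364 0.0357 -0.0323 0.0407
31 -0.0367 0.036 -0.0312 0.041
34 -0.0368 0.0361 -0.03 0.0412
37 -0.0369 0.0362 -0.0288 0.0413
40 -0.0369 0.0362 -0.0285 0.0413
43 -0.0367 0.0361 -0.0296 0.0412
46 -0.0365 0.0359 -0.0307 0.041
49 -0.0362 0.0356 -0.0317 0.0406
52 -0.0357 0.036 -0.0327 0.0401
55 -0.0358 0.0369 -0.0335 0.0397
58 -0.0365 0.0377 -0.0345 0.0392
61 -0.0371 0.0384 -0.0356 0.0386
64 -0.0375 0.0389 -0.0366 0.0378
```

View pics/w12z.png

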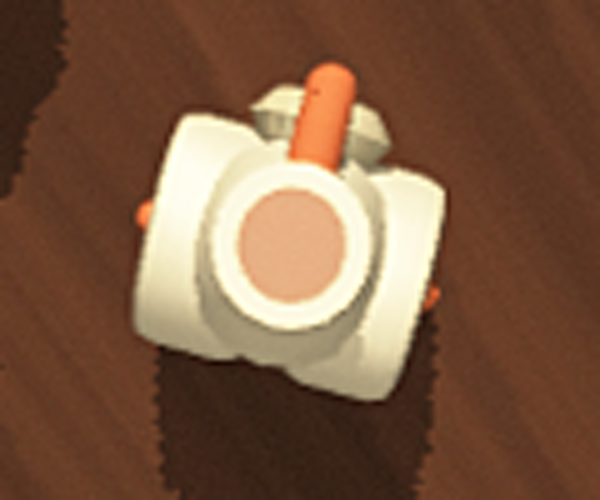

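Three look-alikes are in view: turquoise (232,20), purple (226,175) and bone-coloured (318,98). The crop confirms the bone-coloured one as the upper half, with its front at yaw ≈ 39.5°.

```bash
python3 -c "
from h import *
rel((.4031,-.2625,.17,-50.5),(.4031,-.2625,.086,-50.5))"
```

```text
[ 0.15 -8.65 10.98] [-0.   -0.   14.59] rows>= 2.2
[ 0.15 -8.65 19.38] [-0.   -0.   14.59] rows>= 3.4
```

Call:
jog_arm(series=[[0,0.15,-4,3,0,0,7],[0,0.15,-8.65,7,0,0,14.6],[0,0.15,-8.65,10,0,0,14.6],[0,0.15,-8.65,11,0,0,14.6],[0,0.15,-8.65,11,0,0,14.6],[0,0.15,-8.65,15,0,0,14.6],[0,0.15,-8.65,18,0,0,14.6],[0,0.15,-8.65,19.3,0,0,14.6],[0,0.15,-8.65,19.3,0,0,14.6],[0,0.15,-8.65,19.3,0,0,14.6]])

```text
time: 19.92
tcp_pos: [0.4034, -0.264, 0.088]
tool_rot: [-180.0, -0.1, -50.6]
ft_force: [0.7, -0.4, -0.5]
gripper_width: 0.0877
```

Run:
```python
from h import *
s=state();print(s['tcp_pos'],s['tool_rot'],s['ft_force'])
snap('wrist','w13.png')
```

```text
[ 0.40341127 -0.2639939   0.08804023] [-1.79966283e+02 -1.16748370e-01 -5.06278858e+01] [ 0.68214785 -0.40212719 -0.45928014]
```

View pics/w13.png

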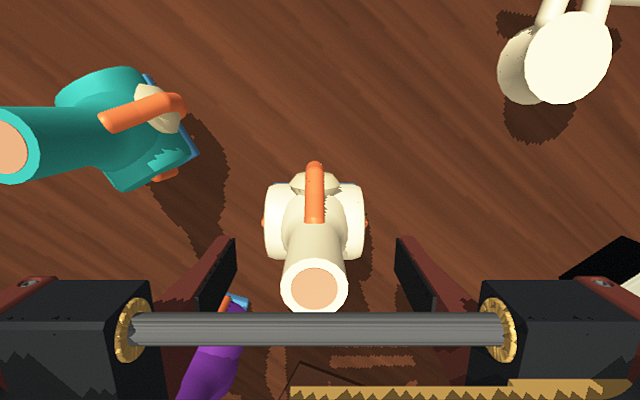

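Call:
jog_arm(series=[[0.95,0,0,0.1,0,0,0],[0.95,0,0,0.1,0,0,0],[0.95,0,0,0.1,0,0,0],[0.95,0,0,0.1,0,0,0],[0.95,0,0,0.1,0,0,0],[0.95,0,0,0.1,0,0,0],[0.95,0,0,-0.5,0,0,0],[0.95,0,0,-3,0,0,0],[0.95,0,0,-7,0,0,0],[0.95,0,0,-7,0,0,0]], squeeze=30)

```text
time: 21.22
tcp_pos: [0.4041, -0.2642, 0.1593]
tool_rot: [-179.9, -0.3, -50.6]
ft_force: [0.4, -0.3, -2.0]
gripper_width: 0.0291
```

Run:
```python
from h import *
s=state();print(s['tcp_pos'],s['tool_rot'],s['ft_force'],s['gripper_width'],s['joint_positions'].round(0))
snap('wrist','w14.png')
rel((.5592,-.0032,.28,-90))
```

```text
[ 0.40411914 -0.26418258  0.1593119 ] [-179.9219881    -0.28198523  -50.61854172] [ 0.40998216 -0.30227344 -2.01407095] 0.029107055224899245 [ 49.  16. -26. 114.   9.  52. -32.]
[-10.21 -28.61 -12.25] [-0.07 -0.12 39.37] rows>= 5.2
```

View pics/w14.png

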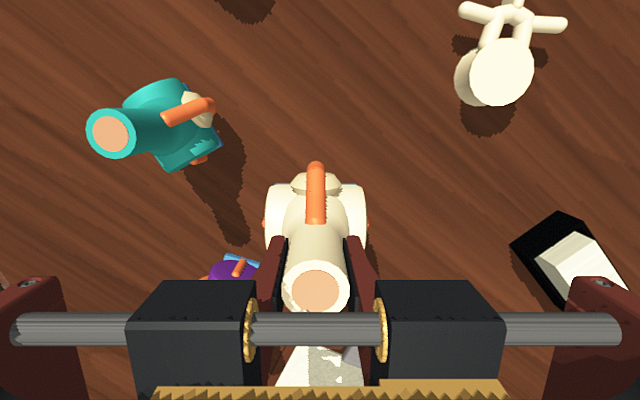

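Call:
jog_arm(series=[[0.95,0,0,-5,0,0,0],[0.95,-0.5,-1.5,-10,0,0,4],[0.95,-2,-5.5,-12.8,0,0,12],[0.95,-4,-11,-12.8,0,0,20],[0.95,-6,-16.5,-12.8,0,0,28],[0.95,-8,-22,-12.8,0,0,36],[0.95,-9.7,-27,-12.8,0,0,39.4],[0.95,-10.2,-28.6,-12.8,0,0,39.4],[0.95,-10.2,-28.6,-12.8,0,0,39.4],[0.95,-10.2,-28.6,-12.8,0,0,39.4]])

```text
time: 22.52
tcp_pos: [0.5581, -0.0051, 0.2839]
tool_rot: [179.9, -0.1, -90.1]
ft_force: [0.1, 0.2, -2.9]
gripper_width: 0.0293
```

Run:
```python
from h import *
s=state();print(s['tcp_pos'],s['tool_rot'],s['ft_force'],s['gripper_width'],s['joint_positions'].round(0))
snap('wrist','w15.png');snap('scene','s4.png')
rel((.5592,-.003,.225,-90))
im=cv2.imread('pics/s4.png');cv2.imwrite('pics/s4z.png',cv2.resize(im[100:280,220:420],None,fx=3.3,fy=3.3))
```

```text
[ 0.55808795 -0.00510282  0.28392634] [ 1.79903373e+02 -6.40786008e-02 -9.01078409e+01] [ 0.06821435  0.17292906 -2.90033964] 0.0293117344307879 [  21.   17.  -32.   94.   10.   71. -103.]
[-0.21 -0.09  5.95] [ 0.03 -0.06 -0.15] rows>= 1.0
```

View pics/w15.png

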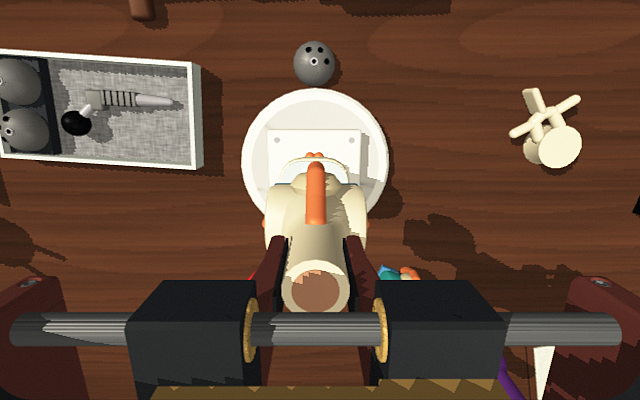

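View pics/s4z.png

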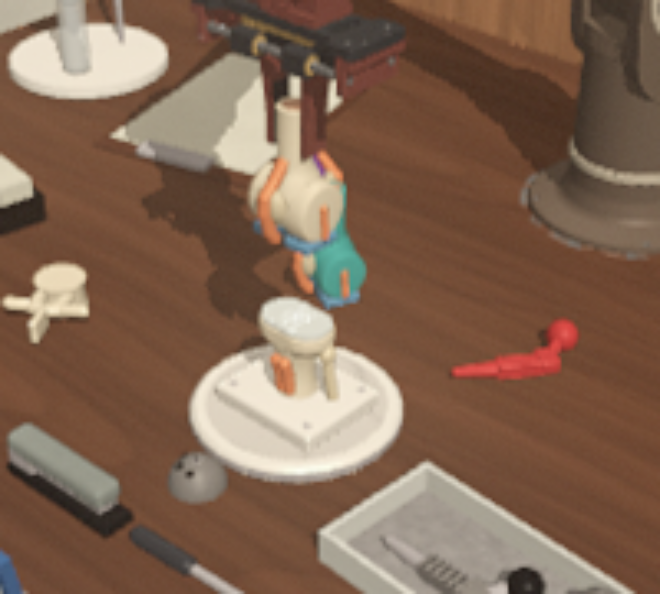

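Call:
jog_arm(series=[[0.95,-0.2,-0.1,1,0,0,0],[0.95,-0.2,-0.1,3,0,0,0],[0.95,-0.2,-0.1,5,0,0,0],[0.95,-0.2,-0.1,6.3,0,0,0],[0.95,-0.2,-0.1,6.8,0,0,0],[0.95,-0.2,-0.1,6.8,0,0,0],[0.95,-0.2,-0.1,6.8,0,0,0]])

```text
time: 23.5
tcp_pos: [0.5603, -0.001, 0.2174]
tool_rot: [-179.9, -0.0, -90.0]
ft_force: [0.0, 0.3, -2.1]
gripper_width: 0.0293
```

Run:
```python
from h import *
s=state();print(s['tcp_pos'],s['tool_rot'],s['ft_force'],s['gripper_width'])
snap('wrist','w16.png');snap('scene','s5.png')
rel((.5592,-.003,.205,-90))
im=cv2.imread('pics/s5.png');cv2.imwrite('pics/s5z.png',cv2.resize(im[120:270,240:380],None,fx=4,fy=4))
```

```text
[ 0.56028374 -0.00102099  0.21738852] [-1.79935267e+02 -3.13514128e-04 -9.00135555e+01] [ 0.00341687  0.29368494 -2.07367641] 0.029280206432166174
[0.2  0.1  1.23] [-0.06 -0.01 -0.01] rows>= 0.2
```

View pics/s5z.png

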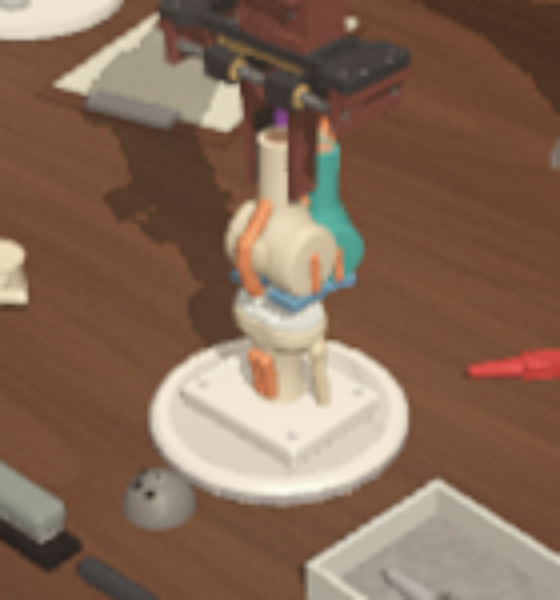

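View pics/w16.png

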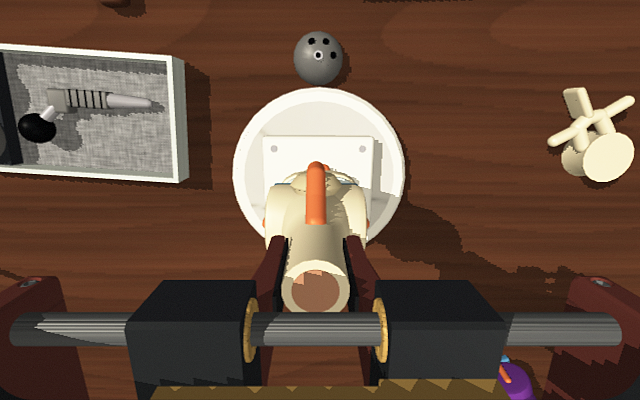

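Call:
jog_arm(series=[[0.95,0.2,0.1,0.5,0,0,0],[0.95,0.2,0.1,0.9,0,0,0],[0.95,0.2,0.1,1.2,0,0,0],[0.95,0.2,0.1,1.2,0,0,0],[0.95,0.2,0.1,1.2,0,0,0]])

```text
time: 24.22
tcp_pos: [0.5589, -0.003, 0.2048]
tool_rot: [-180.0, 0.0, -90.0]
ft_force: [-0.9, 1.0, -2.4]
gripper_width: 0.0296
```

Call:
jog_arm(series=[[0.95,0,0,0.08,0,0,0],[0.95,0,0,0.16,0,0,0],[0.95,0,0,0.16,0,0,0]])

```text
time: 24.6
tcp_pos: [0.5588, -0.0031, 0.2031]
tool_rot: [180.0, -0.0, -90.0]
ft_force: [-0.6, 0.1, -2.0]
gripper_width: 0.0295
```

Call:
jog_arm(series=[[0.95,0,0,0.08,0,0,0],[0.95,0,0,0.15,0,0,0],[0.95,0,0,0.15,0,0,0]])

```text
time: 24.98
tcp_pos: [0.5588, -0.0031, 0.2016]
tool_rot: [180.0, -0.0, -90.0]
ft_force: [0.7, 0.3, -1.7]
gripper_width: 0.0296
```

Run:
```python
from h import *
s=state();print(s['tcp_pos'],s['tool_rot'],s['ft_force'],s['gripper_width'])
snap('wrist','w17.png');snap('scene','s6.png')
im=cv2.imread('pics/s6.png');cv2.imwrite('pics/s6z.png',cv2.resize(im[120:270,240:380],None,fx=4,fy=4))
```

```text
[ 0.558841   -0.00307907  0.20158833] [ 1.79996699e+02 -9.23079310e-04 -9.00098255e+01] [ 0.67227133  0.32386144 -1.70716569] 0.029553040987448695
```

View pics/s6z.png

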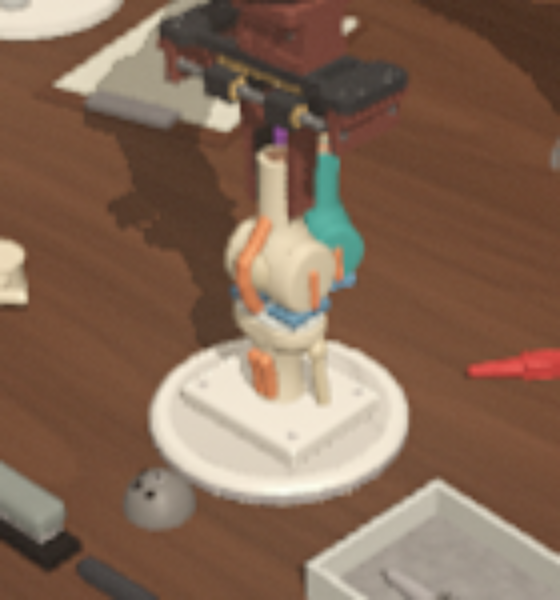

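Call:
jog_arm(series=[[0.95,0,0,0.07,0,0,0],[0.95,0,0,0.1,0,0,0],[0.95,0,0,0.1,0,0,0]])

```text
time: 25.45
tcp_pos: [0.5588, -0.0031, 0.2006]
tool_rot: [180.0, -0.0, -90.0]
ft_force: [0.5, -0.8, -3.4]
gripper_width: 0.0295
```

Call:
jog_arm(series=[[0.95,0,0,0.06,0,0,0],[0.95,0,0,0.08,0,0,0],[0.95,0,0,0.08,0,0,0]])

```text
time: 25.82
tcp_pos: [0.5589, -0.0031, 0.1999]
tool_rot: [-180.0, -0.0, -90.0]
ft_force: [-0.4, -0.5, -2.2]
gripper_width: 0.0293
```

Call:
jog_arm(series=[[0.95,0,0,0.06,0,0,0],[0.95,0,0,0.08,0,0,0],[0.95,0,0,0.08,0,0,0]])

```text
time: 26.2
tcp_pos: [0.5591, -0.0031, 0.1998]
tool_rot: [-180.0, -0.0, -90.0]
ft_force: [-1.8, -1.0, 6.2]
gripper_width: 0.0294
```

Call:
jog_arm(series=[[0.95,0,0,-0.03,0,0,0],[0.5,0,0,-0.03,0,0,0],[0.3,0,0,-0.03,0,0,0],[0.1,0,0,-0.03,0,0,0],[0.1,0,0,-0.03,0,0,0],[0.1,0,0,-2,0,0,0],[0.1,0,0,-5,0,0,0],[0.1,0,0,-9,0,0,0],[0.1,0,0,-12,0,0,0],[0.1,0,0,-12,0,0,0]])

```text
time: 27.45
tcp_pos: [0.56, -0.0027, 0.3213]
tool_rot: [-179.7, -0.0, -90.0]
ft_force: [0.3, 0.6, -0.5]
gripper_width: 0.0793
```

Run:
```python
from h import *
s=state();print(s['tcp_pos'],s['tool_rot'],s['ft_force'],s['gripper_width'])
c=calibration('wrist');p,d=snap('wrist','w18.png');snap('scene','s7.png');X=cloud(c,d)
im=cv2.imread('pics/s7.png');cv2.imwrite('pics/s7z.png',cv2.resize(im[110:310,230:430],None,fx=3,fy=3))
m=(X[...,2]>.22)&(X[...,2]<.25)&(np.hypot(X[...,0]-.56,X[...,1])<.05)
P=X[m];print(m.sum(),np.median(P[:,2]),cv2.minEnclosingCircle(P[:,:2].astype(np.float32)))
m=(X[...,2]>.028)&(X[...,2]<.045)&(np.hypot(X[...,0]-.56,X[...,1])<.09)
P=X[m];print(m.sum(),cv2.minAreaRect(P[:,:2].astype(np.float32)))
```

```text
[ 0.55996022 -0.00274973  0.32132788] [-1.79749765e+02 -7.50951254e-03 -9.00123584e+01] [ 0.29087667  0.58247624 -0.47735932] 0.07927914823501171
1229 0.24091295161063153 ((0.5591814517974854, -0.0030882873106747866), 0.015182589180767536)
2986 ((0.5588375926017761, -0.003741864114999771), (0.11997213214635849, 0.09967183321714401), 89.7761459350586)
```

View pics/s7z.png

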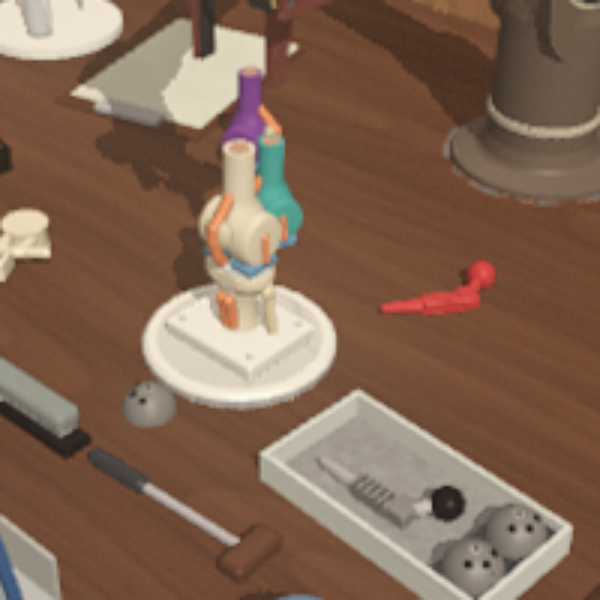

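View pics/w18.png

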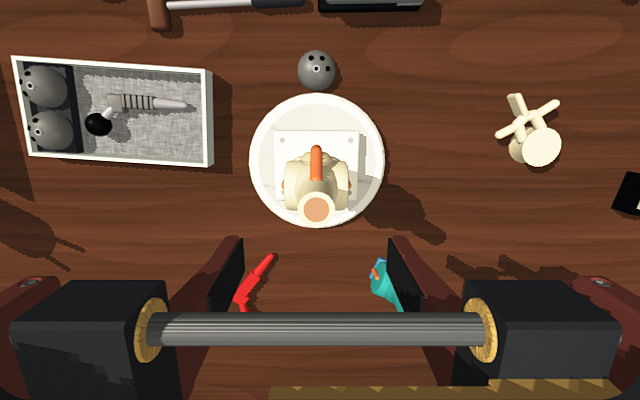

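Call:
jog_arm(series=[[0.1,0,0,-3,0,0,0],[0.1,0,0,-3,0,0,0],[0.1,0,0,-3,0,0,0]])

```text
time: 27.92
tcp_pos: [0.5584, -0.0032, 0.3475]
tool_rot: [179.9, -0.0, -90.0]
ft_force: [0.5, -0.1, -0.2]
gripper_width: 0.0788
```

```bash
python3 -c "
from h import *
print(close_job())"
```

```text
the job is handed in; nothing more can be done
None
```

The display is changed over, and I handed the job in at about 28 s of the 69 s allowed. The hip stem lies flat in the tray's free bed. The lower half of the knee stands on the stand with its front to the visitors. The bone-coloured upper half stands on its plateau, kneecap to the same front.

**Last checks:**
- **Lower half:** its base plate measured about 1 mm from the stand centre and within about 1° of facing straight across the desk.
- **Upper half:** its shaft measured about 1 mm from the lower half's axis and looked upright and square in the last scene and wrist pictures. I did not measure its tilt or facing after release.
- **Setting down:** each part was lowered until the wrist force showed contact, then let go, and the gripper was well clear at the end.
- **Other things on the desk:** the ones near the work looked unmoved in the last pictures, but I did not measure their positions.

**Disagreements:** The wrist depth read heights 1.5–2 mm high. The first top-view estimates of the stand centre were up to 10 mm off the wrist views, so I used the wrist views. No check failed.

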